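# Roll a pole blank into the V-block of the drilling jig and set it against the stop

## Task

Roll the round beech pole along the green feed table by its side until it drops into the V-block of the drilling jig, then push it lengthways along the V until its end is fully against the steel stop, ready for drilling. Use only the fingertips or the outside of the fingers: never take the pole between the fingers, lift it or tip it, do not shift the stop, and leave everything else on the bench where it is.

Things in the scene. Friction and masses are not known exactly. Their poses are not given: they have to be found in the camera images.
- pole: The pole: solid round beech bar, 45 mm diameter, 180 mm long, about 0.2 kg, pencil line along it facing up at the start. Origin: mid-bar, on its axis. x: along the axis towards the end that is to meet the stop; y and z turn as it rolls. Starts lying on the feed table, axis 58.5 mm above the bench, up to 0.25 rad off parallel to the V, 90 to 140 mm on the robot's side of it.
- pole_end (a point): Centre of the pole's end face that is to meet the stop, 90 mm along the pole's x from its middle.
- jig: The drilling jig: green feed table leading flush to an aluminium V-block, with stop and drill arm; fixed to the bench at a varying place and yaw. Origin: on the bench (z = 0) under the bottom of the V, half-way along it. x: across the V, away from the robot; y: along the V towards the stop; z up. All points on it below have the same axes.
- feed_table (a point): Centre of the feed table's flat top, 36 mm above the bench. The top runs 94 mm either way along jig x and 180 mm either way along y; its near edge has a lip 8 mm wide and 5 mm high. Ahead it is flush with the V-block's near jaw.
- v_edge (a point): Half-way along the edge where the near jaw's flat top (36 mm high, 20 mm wide) ends and the V begins: 22 mm before the V's middle. From here a 45 degree face goes down to the V's bottom, 14 mm above the bench; the other 45 degree face climbs to the taller far jaw, whose flat top is 48 mm high and 34 to 64 mm beyond the middle.
- v_axis (a point): Half-way along the V, where the axis of a pole lying in it runs: 45.8 mm above the bench, over the jig's origin. The seated pole's top is 68 mm above the bench. The V is 360 mm long, 180 mm either way along y, and open at the end away from the stop.
- stop_face (a point): Centre of the face of the steel stop plate that the pole's end must meet, 45.8 mm above the bench; it looks along jig -y. The stop is clamped in a slot of the far jaw, at a varying place 120 to 150 mm from the middle of the V along jig +y, by friction that slips at some 80 N. Plate 36 mm wide, 6 mm thick; its red knob reaches 84 mm above the bench.
- bush (a point): Top of the steel drill bush (18 mm across) over the V, 101 mm above the bench. Its blue arm, 26 mm wide along jig y, top 96 mm and underside 82 mm above the bench, runs from a post beyond the far jaw to 13 mm this side of the bush's centre. The pole passes freely under it, also while it rolls in.
- brads: Leave alone: small glass jar of brads with a brass lid, 38 mm across, 46 mm tall, standing on the near left part of the jig's feed table, clear of the pole's way; origin: centre of its underside.
- glue: Leave alone: white glue bottle with a blue cap, 60 mm across, 170 mm tall, right of the jig; origin: centre of its underside.
- varnish: Leave alone: amber can, 62 mm across, 110 mm tall, right of the jig; origin: centre of its underside.
- tape: Leave alone: roll of brown tape lying flat, 90 mm across, 48 mm high, left of the jig; origin: centre of its underside.
- hammer: Leave alone: hammer lying on the bench left of the jig; x along its handle towards the head.
- driver: Leave alone: screwdriver lying on the bench right of the jig; x along it towards the tip.
- sample: Leave alone: L-shaped corner sample of black and gilt moulding, legs 105 mm long, 20 mm high, lying left of the jig; origin: on the bench at the outer corner.
Not all that is in view belongs to the job. Leave any pink look-alike of the pole alone.

How it is judged:
On the way, in this order (a step that is already met when the one before it is completed fails the run):
1. the pole has been rolled along the feed table: turned more than 1.5 rad about its axis while lying on the table (angle between pole's own z axis and vertical above 1.5 rad and z of pole in the frame of jig between 0.0545 and 0.0625 m), for 0.05 s.
2. the pole lies in the V, its end not yet at the stop (x of pole in the frame of v_axis between -0.004 and 0.004 m and z of pole in the frame of v_axis between -0.004 and 0.004 m and angle between the x axis of pole and the y axis of jig, either way round below 0.05 rad and y of pole_end in the frame of stop_face below -0.006 m), for 0.2 s.
At the end, for the whole second after the job is handed in: The pole lies at rest in the V (axis within 4 mm of the V's axis across and in height, within 0.05 rad of its direction), its end within 3 mm of the stop's face; the stop has not been shifted by more than 4 mm, nor any bystander by more than 30 mm (x of pole in the frame of v_axis between -0.004 and 0.004 m and z of pole in the frame of v_axis between -0.004 and 0.004 m and angle between the x axis of pole and the y axis of jig, either way round below 0.05 rad and y of pole_end in the frame of stop_face between -0.003 and 0.003 m and distance of stop_face from where it was at the start of the episode below 0.004 m and linear speed of pole below 0.01 m/s and distance of each of brads, glue, varnish, tape, hammer, driver, sample from where it was at the start of the episode below 0.03 m); the robot touches nothing.
It fails at once if the pole is lifted: more than 10 mm above its height on the feed table, or over the V more than 18 mm above its seat (height (world z) of pole above 0.0685 m or (x of pole in the frame of v_axis above -0.01 m and z of pole in the frame of v_axis above 0.018 m)).
It fails at once if the pole is taken between the fingers: the grasp point is inside it while the fingers touch it (contact force between the fingers and pole above 0.5 N and x of the grasp point in the frame of pole between -0.088 and 0.088 m and y of the grasp point in the frame of pole between -0.015 and 0.015 m and z of the grasp point in the frame of pole between -0.015 and 0.015 m).
It fails at once if the pole is tipped by more than 0.2 rad or falls off the jig (angle between pole's own x axis and vertical below 1.3708 rad or angle between pole's own x axis and vertical above 1.7708 rad or height (world z) of pole below 0.035 m).
It fails at once if the stop is shifted by more than 4 mm (distance of stop_face from where it was at the start of the episode above 0.004 m).
It fails at once if a bystander is moved by more than 30 mm (distance of any of brads, glue, varnish, tape, hammer, driver, sample from where it was at the start of the episode above 0.03 m).
It also fails if it takes over 51 s, if anything falls off the work surface, if the arm or the gripper's body presses on something with over 40 N, if the wrist force passes 120 N, or if a joint passes its speed limit or range.

## Robot

A 6-joint arm with a two-finger parallel gripper is mounted at the origin on the work surface. World frame = base frame: x ahead of the robot, y to its left, z up, the work surface at z = 0. Lengths are in m, angles in rad, forces in N, time in s.
With the tool pointing down it reaches from about 0.35 to 0.925 m from the base axis. Payload 6.4 kg.
Tool frame: the origin (TCP) lies on the centre line of the jaws, within the pads' length; the fingertips stand 17 mm ahead of it and the grasp point (between the pads) lies 2 mm behind it; z points along the fingers, y is the direction in which the jaws open and shut (so a half turn about z gives the same grasp; the last joint's range is limited). The gripper opens to 85 mm and grips with 20 to 120 N. Pads are 22 mm wide; open, the fingers measure 114 mm over their backs; the gripper's body (76 mm by 85 mm) begins 54 mm behind the grasp point. The pads swing forward as they close: fully open they stand 13 mm farther back than shut.
Start: joints at [-1.355, 0.245, 1.558, -0, 1.339, -0.174], TCP at [0.247, -0.601, 0.248] pointing down, gripper open.
Joint ranges: [-3.13, 3.13], [-1.02, 2.26], [0.13, 2.54], [-0.95, 4.09], [0.21, 2.88], [-2.74, 2.74]. Speed limits (rad/s): [2.57, 2.57, 3.14, 3.14, 3.14, 3.14].

## Interface

Orientations are given as a unit quaternion [w, x, y, z].
In Python, from plant import * gives the robot as it stands.
- The arm moves only by the tool drive_tool, never from a script. Its argument "increments" is one flat list of numbers, 4 for each row, row after row: the shift along the tool's x, y, z in mm, then the turn about the tool's z in rad. In form: [tx, ty, tz, turn, tx, ty, tz, turn, ...]. A call has exactly 8 rows; each row is the pose to reach, as a shift and turn from the pose commanded when the call began, along the tool's axes at that moment; what a row does not reach only later rows make up. A row lasts 1/10 s, in which the tool goes at most 50 mm and 8.59 degrees, less where a joint would pass 70% of its speed; a pose out of reach is approached as far as the arm can. A call with a gripper value outside its range is refused whole. "fingers" is the gripper command: -1 is fully open, 1 is shut, values between are in proportion, set as the call begins (left out, the last holds). The fingers move at their own pace and stop on an object; "squeeze" is the grip in N (left out, the last holds). Time passes only in rows, so rows that repeat a pose let the fingers close, or fill a call up. It gives the time, the measured TCP pose, the force and the opening at its end, in the units of the state.
- observe(): the state, without advancing time (a new reading comes with each control period).
- snapshot(name): name is "scene" or "side" or "wrist"; returns a dict with "color" (420x560x3 uint8, blue, green, red), "depth" (420x560 float32, m along the optical axis (not along the pixel's ray), 0 where there is no reading), "intrinsics" (3x3 intrinsics, pixels), "k1" (the pictures are not rectified: a ray, as slopes to the right and down, at radius r is drawn at 1 + k1 r^2 times it, then the intrinsics apply), "R" (3x3) and "t" (3): a world point X has camera coordinates R X + t; the wrist camera has in their place "mount" (4x4, takes a point from camera to tool coordinates, whose origin is the TCP and whose axes are the flange's). Camera axes: x right, y down, z forward; pixel columns grow to the right and rows downward; lengths in m; the calibration is good to about 2 mm. A picture is of the moment at which its call begins: read the wrist's pose just before it.
- sign_off(): hands the job in, once; it reports no verdict.
The state is a dict: "t": time; "joint_pos": joint angles; "dq": joint speeds; "joint_torque": joint torques, N m; "eef_pos": TCP position; "ee_rot": TCP orientation; "ft_force": force on the tool from outside, world axes, zero at the start; "moment": the same for the moment, N m; "width": finger opening in m.
Only numpy, scipy, OpenCV 4.12 (cv2) and the standard library are available. Lean on these libraries where they do the work, as an engineer would, in place of code of your own. Each camera call takes 0.05 s, during which the arm holds its last target.

## Working session

There is one attempt and no reset: what is moved stays moved. The work goes in short steps, Python scripts to look and compute and a tool call to move; the robot and the scene stay as the last step left them, time stands still between calls to the robot, and variables do not carry over. Pictures are saved under pics/ and viewed, and the job is handed in when it is done.

Besides the shell and the picture viewer there is one more tool, called after "Emit:" as name(argument=value, ...) on one line, values as JSON. drive_tool: Moves the arm, as the interface text tells. Its arguments: {"type":"object","properties":{"increments":{"type":"array","items":{"type":"number"}},"fingers":{"type":"number"},"squeeze":{"type":"number"}},"required":["increments"]}

```bash
mkdir -p pics; ls; python3 - <<'E'
from plant import *
import cv2,pickle
s=observe();print(s)
d={}
for n in("scene","side","wrist"):
    p=snapshot(n);d[n]=p;cv2.imwrite(f"pics/{n}0.png",p["color"])
    print(n,p["intrinsics"].tolist() if hasattr(p["intrinsics"],'tolist') else p["intrinsics"],p["k1"],p.get("R"),p.get("t"),p.get("mount"))
d["s"]=s
pickle.dump(d,open("d0.pkl","wb"))
E
```

```text
pics
{'t': 0.0, 'joint_pos': array([-1.35510645e+00,  2.45828197e-01,  1.55903052e+00,  1.68260315e-05,
        1.33868571e+00, -1.74107740e-01]), 'dq': array([-0.00078015, -0.00078008,  0.00122354, -0.00095326, -0.00152861,
        0.00067473]), 'joint_torque': array([-8.28746925e-04, -4.29504848e+01, -3.26136732e+01, -2.50582289e-04,
        5.36268970e-03,  2.52523485e-06]), 'eef_pos': array([ 0.24689045, -0.60071505,  0.24716238]), 'ee_rot': array([-9.75845917e-04,  9.81067181e-01,  1.93665261e-01, -1.21045210e-05]), 'ft_force': array([-0.45416234,  0.25367127, -0.53895714]), 'moment': array([ 0.00372312,  0.02908972, -0.02447681]), 'width': 0.08542882230824314}
scene [[477.9992674436319, 0.0, 281.24081980694615], [0.0, 477.9992674436319, 213.1736651874145], [0.0, 0.0, 1.0]] -0.03543063341249324 [[-0.46324365  0.88605047  0.01788547]
 [ 0.6939948   0.37523675 -0.61446611]
 [-0.55115927 -0.2722351  -0.78874045]] [ 0.20421344 -0.23817665  1.70579102] None
side [[417.5247397043714, 0.0, 283.77062191151174], [0.0, 417.5247397043714, 201.82194365993143], [0.0, 0.0, 1.0]] -0.04105758873215516 [[-0.97615873 -0.21682251 -0.01010571]
 [-0.11805229  0.56940193 -0.81353863]
 [ 0.1821477  -0.79294983 -0.58142306]] [0.43845177 0.10879121 1.4191036 ] None
wrist [[370.6987824914893, 0.0, 278.6541441193129], [0.0, 370.6987824914893, 213.30427751226392], [0.0, 0.0, 1.0]] -0.08409796830368825 None None [[-1.82621419e-03 -9.47244781e-01 -3.20505833e-01  8.39038474e-02]
 [ 9.99998105e-01 -1.51355304e-03 -1.22464390e-03  9.98147951e-04]
 [ 6.74934963e-04 -3.20507462e-01  9.47245750e-01 -1.24696969e-01]
 [ 0.00000000e+00  0.00000000e+00  0.00000000e+00  1.00000000e+00]]
```

View pics/scene0.png

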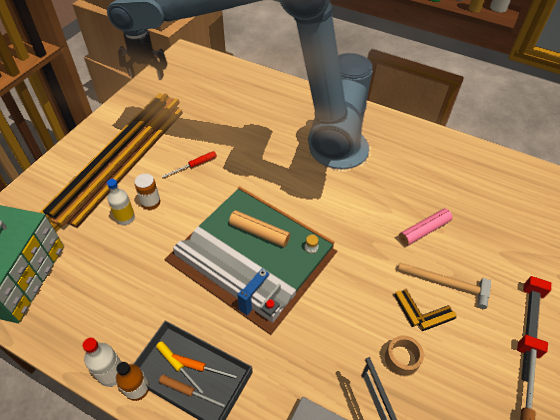

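View pics/side0.png

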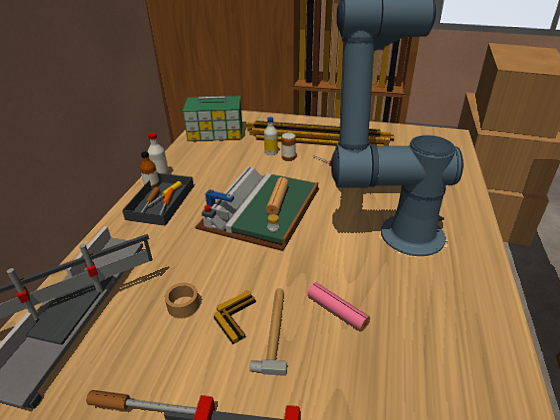

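View pics/wrist0.png

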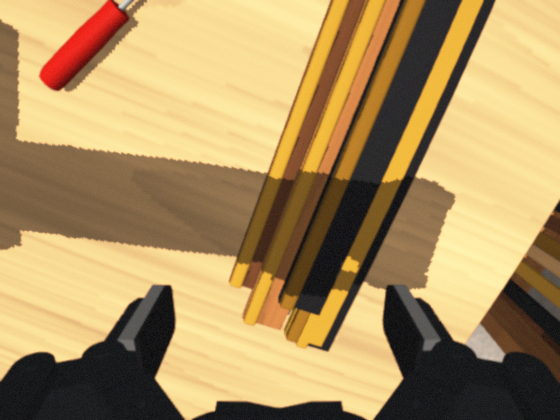

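The scene view shows the jig centred near (250,260). The stop with its red knob is at about (270,305), the pole at (258,228), the jar at (312,243) and the pink decoy at (427,226). Next I'll measure these.

```bash
cat > h.py <<'E'
import numpy as np,cv2,pickle
from scipy.spatial.transform import Rotation as Ro
def cam(p,s=None):
    K=np.array(p["intrinsics"]);D=np.array([p["k1"],0,0,0,0.])
    if p.get("R") is not None: R=np.array(p["R"]);t=np.array(p["t"])
    else:
        M=np.array(p["mount"]);q=s["ee_rot"];T=np.eye(4);T[:3,:3]=Ro.from_quat([q[1],q[2],q[3],q[0]]).as_matrix();T[:3,3]=s["eef_pos"]
        W=np.linalg.inv(T@M);R=W[:3,:3];t=W[:3,3]
    return K,D,R,t
def rays(p,px,s=None):
    K,D,R,t=cam(p,s)
    u=cv2.undistortPoints(np.array(px,float).reshape(-1,1,2),K,D).reshape(-1,2)
    d=np.c_[u,np.ones(len(u))]
    return -R.T@t,d@R,   # d_world = R^T d
def onplane(p,px,z,s=None):
    o,d=rays(p,px,s)
    z=np.broadcast_to(z,len(d))
    return o+d*((z-o[2])/d[:,2])[:,None]
def cloud(p,s=None):
    h,w=p["depth"].shape
    v,u=np.mgrid[:h,:w];o,d=rays(p,np.c_[u.ravel(),v.ravel()],s)
    return (o+d*p["depth"].ravel()[:,None]).reshape(h,w,3)
def proj(p,X,s=None):
    K,D,R,t=cam(p,s)
    return cv2.projectPoints(np.array(X,float).reshape(-1,3),cv2.Rodrigues(R)[0],t,K,D)[0].reshape(-1,2)
E
python3 - <<'E'
from h import *
d=pickle.load(open("d0.pkl","rb"))
p=d["scene"];C=cloud(p);hsv=cv2.cvtColor(p["color"],cv2.COLOR_BGR2HSV)
print((p["depth"]==0).mean())
c=p["color"][180:340,150:350];cv2.imwrite("pics/sc_zoom.png",cv2.resize(c,None,fx=4,fy=3.75,interpolation=cv2.INTER_CUBIC))
g=((hsv[...,0]>60)&(hsv[...,0]<90)&(hsv[...,1]>80)).astype(np.uint8);g[:, :150]=0
n,l,st,ce=cv2.connectedComponentsWithStats(g);i=1+st[1:,4].argmax();print(st[i],ce[i])
X=C[l==i];print("green z",np.median(X[:,2]),X[:,2].std())
P=onplane(p,np.argwhere(l==i)[:,::-1],.036)[:,:2].astype(np.float32)
r=cv2.minAreaRect(P);print(r,cv2.boxPoints(r))
for n in("side",):
    q=d[n];cc=q["color"][150:260,180:340];cv2.imwrite("pics/si_zoom.png",cv2.resize(cc,None,fx=5,fy=5,interpolation=cv2.INTER_CUBIC))
E
```

```text
0.0038562925170068027
[ 200  189  132  100 4810] [266.5035343  239.53451143]
green z 0.034199578054481705 0.08185768821356715
((0.4857727289199829, -0.03154079616069794), (0.35949769616127014, 0.18378041684627533), 81.44561767578125) [[ 0.3681675  -0.19562148]
 [ 0.5499034  -0.22295846]
 [ 0.60337794  0.13253988]
 [ 0.42164207  0.15987687]]
```

View pics/sc_zoom.png

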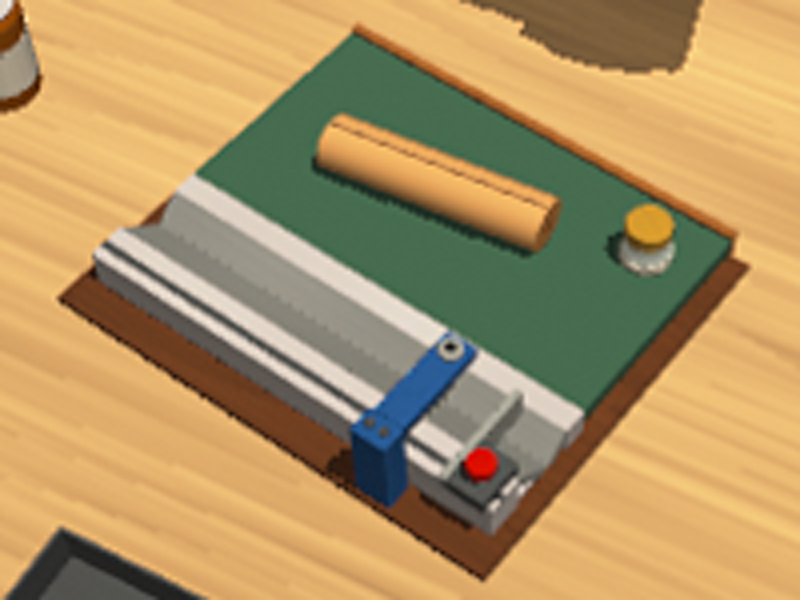

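View pics/si_zoom.png

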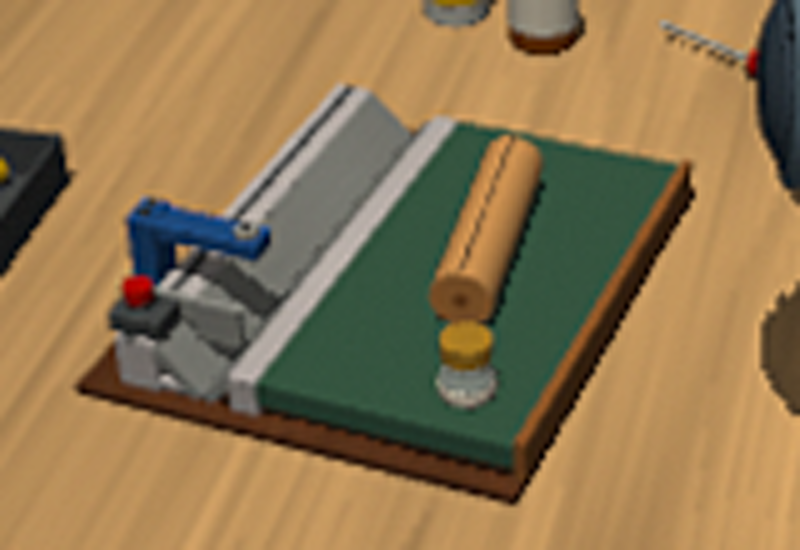

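```bash
python3 - <<'E'
from h import *
d=pickle.load(open("d0.pkl","rb"))
def jigfit(n):
    p=d[n];hsv=cv2.cvtColor(p["color"],cv2.COLOR_BGR2HSV);C=cloud(p)
    g=((hsv[...,0]>60)&(hsv[...,0]<95)&(hsv[...,1]>70)&(C[...,2]>.025)&(C[...,2]<.045)).astype(np.uint8)
    nn,l,st,ce=cv2.connectedComponentsWithStats(g);i=1+st[1:,4].argmax()
    P=onplane(p,np.argwhere(l==i)[:,::-1],.036)[:,:2].astype(np.float32)
    r=cv2.minAreaRect(P);b=cv2.boxPoints(r);print(n,st[i],r,b.tolist(),"z",np.median(C[l==i][:,2]))
for n in("scene","side"): jigfit(n)
O=np.array([.6181,-.0514]);ex=np.array([.9889,-.1487]);ey=np.array([.1487,.9889])
def tj(X): return np.c_[(X[:,:2]-O)@ex,(X[:,:2]-O)@ey,X[:,2]]
for n in("scene","side"):
    p=d[n];hsv=cv2.cvtColor(p["color"],cv2.COLOR_BGR2HSV);C=cloud(p);J=tj(C.reshape(-1,3)).reshape(C.shape)
    near=(abs(J[...,0]+60)<180)&(abs(J[...,1])<.25)
    inb=(J[...,0]>-.24)&(J[...,0]<.09)&(abs(J[...,1])<.2)&(J[...,2]>.02)
    h=hsv[...,0];s=hsv[...,1];v=hsv[...,2]
    masks={"pole":(h>8)&(h<22)&(s>90)&(v>90)&(J[...,2]>.042)&(J[...,0]>-.2)&(J[...,0]<-.03),"red":((h<5)|(h>175))&(s>180),"blue":(h>100)&(h<125)&(s>120),
     "lid":(h>18)&(h<30)&(s>120)}
    for k,m in masks.items():
        m=m&inb;X=J[m]
        if len(X)==0: print(n,k,0);continue
        print(n,k,len(X),"min",X.min(0).round(4),"max",X.max(0).round(4),"med",np.median(X,0).round(4))
        if k=="pole":
            mm=X[X[:,2]>.07];c=mm[:,:2].mean(0);u=np.linalg.svd(mm[:,:2]-c)[2][0];print(" pole top dir",u,c,((mm[:,:2]-c)@u).min(),((mm[:,:2]-c)@u).max())
E
```

```text
scene [ 200  189  132  101 4851] ((0.48572999238967896, -0.031289443373680115), (0.35967838764190674, 0.18507826328277588), 81.28956604003906) [[0.36702316999435425, -0.19504022598266602], [0.5499668121337891, -0.22306862473487854], [0.6044368147850037, 0.1324613392353058], [0.42149317264556885, 0.1604897379875183]] z 0.034179569159404455
side [ 232  175   83   67 2313] ((0.4844115376472473, -0.023771926760673523), (0.3678174316883087, 0.18457618355751038), 81.31139373779297) [[0.3654005229473114, -0.19162866473197937], [0.5478585362434387, -0.21951153874397278], [0.6034225225448608, 0.14408481121063232], [0.4209645390510559, 0.17196768522262573]] z 0.035797434837512854
scene pole 1027 min [-0.1936 -0.109   0.0439] max [-0.0941  0.1538  0.0872] med [-0.1251 -0.0008  0.0752]
 pole top dir [-0.24615306  0.96923097] [-0.13440989  0.00689752] -0.11820283769814173 0.1524716136476063
scene red 54 min [0.0447 0.1504 0.073 ] max [0.0657 0.1713 0.0887] med [0.0565 0.1605 0.0818]
scene blue 354 min [-0.02    0.0554  0.0213] max [0.09   0.1125 0.1033] med [0.0558 0.1008 0.0938]
scene lid 133 min [-0.2273 -0.1133  0.0297] max [-0.1032  0.1787  0.0872] med [-0.1753  0.1346  0.0795]
side pole 510 min [-0.1968 -0.1099  0.0423] max [-0.1016  0.1552  0.085 ] med [-0.1432  0.0287  0.0769]
 pole top dir [-0.23370375  0.97230785] [-0.14454433  0.01823358] -0.13030527840487802 0.14166287912183217
side red 28 min [0.0425 0.1462 0.0629] max [0.0609 0.176  0.089 ] med [0.05   0.1648 0.0824]
side blue 216 min [-0.0118  0.0816  0.0437] max [0.0853 0.1163 0.1032] med [0.0583 0.1058 0.0917]
side lid 87 min [-0.2305 -0.183   0.0335] max [-0.1202  0.1552  0.0843] med [-0.1803  0.1419  0.0805]
```

Emit:
drive_tool(increments=[15,-12,-10,0,45,-37,-20,0,77,-63,-30,0,110,-90,-40,0,143,-117,-50,0,176,-144,-50,0,210,-172,-50,0,244,-200,-50,0])

```text
t: 0.95
eef_pos: [0.3971, -0.3218, 0.2982]
ee_rot: [-0.0, 0.981, 0.193, 0.0]
ft_force: [0.8, 0.0, -0.7]
width: 0.0858
```

Emit:
drive_tool(increments=[34,-28,0,0.09,68,-56,0,0.18,102,-84,0,0.27,136,-112,0,0.36,170,-140,0,0.45,204,-168,0,0.51,238,-196,0,0.54,272,-224,0,0.54])

```text
t: 1.75
eef_pos: [0.5636, -0.0111, 0.2981]
ee_rot: [0.0, 0.997, -0.075, -0.0]
ft_force: [0.2, 0.0, 0.1]
width: 0.0852
```

Emit:
drive_tool(increments=[0,0,0,0,0,0,0,0,0,0,0,0,0,0,0,0,0,0,0,0,0,0,0,0,0,0,0,0,0,0,0,0])

```text
t: 2.55
eef_pos: [0.5631, -0.0132, 0.2983]
ee_rot: [0.0, 0.997, -0.075, 0.0]
ft_force: [-0.2, 0.1, 0.3]
width: 0.0855
```

```bash
python3 - <<'E'
from plant import *
import cv2,pickle
s=observe();print(s["t"],s["eef_pos"],s["ee_rot"],s["dq"].round(3),s["ft_force"])
p=snapshot("wrist");cv2.imwrite("pics/wrist1.png",p["color"])
pickle.dump((p,s),open("d1.pkl","wb"))
E
```

```text
2.55 [ 0.56313279 -0.01318303  0.29833275] [ 1.39164528e-05  9.97168752e-01 -7.51962660e-02  3.36691357e-05] [ 0.004  0.002  0.001 -0.     0.002 -0.001] [-0.20469131  0.13111611  0.28090844]
```

View pics/wrist1.png

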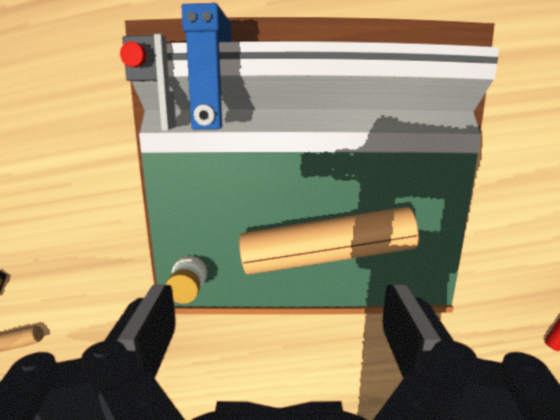

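The wrist view gives a clear picture: the V runs across the image, the stop plate is at (163,80), the bush at (204,115), the pole runs from (245,253) to (413,228), and the jar is at (187,280). I'll zoom in for exact pixel positions.

```bash
python3 - <<'E'
from h import *
p,s=pickle.load(open("d1.pkl","rb"))
im=p["color"]
def z(n,x,y,w,h,f):
    c=cv2.resize(im[y:y+h,x:x+w],None,fx=f,fy=f,interpolation=cv2.INTER_CUBIC)
    for k in range(0,w,10): cv2.putText(c,str(x+k),(k*f,8),0,.3,(0,0,255),1);cv2.line(c,(k*f,0),(k*f,3),(0,0,255),1)
    for k in range(0,h,10): cv2.putText(c,str(y+k),(0,k*f+4),0,.3,(0,0,255),1)
    cv2.imwrite(f"pics/{n}.png",c)
z("z_stop",110,30,120,130,5 if 0 else 4);z("z_pole",225,195,200,90,4)
# lines: white/green boundary per column, white/gray boundary
hsv=cv2.cvtColor(im,cv2.COLOR_BGR2HSV)
C=cloud(p,s)
pts=[]
for c in range(230,300,2):
    col=hsv[135:175,c,1].astype(int); r=135+np.argmax(np.diff(col))+.5; pts.append((c,r))
P=onplane(p,pts,.036,s);A=np.polyfit(P[:,1],P[:,0],1);print("green/jaw edge x=a y+b",A,"yaw",-np.arctan(A[0]),np.std(P[:,0]-np.polyval(A,P[:,1])))
pts=[]
for c in list(range(230,300,2)):
    col=im[122:145,c].astype(int).sum(1); r=122+np.argmax(np.diff(col))+.5; pts.append((c,r))
P=onplane(p,pts,.036,s);B=np.polyfit(P[:,1],P[:,0],1);print("v edge",B,np.std(P[:,0]-np.polyval(B,P[:,1])))
E
```

```text
green/jaw edge x=a y+b [0.15453886 0.58572845] yaw -0.1533259505534622 1.4581166937789948e-05
v edge [0.15496634 0.60773856] 1.913144109161169e-05
```

View pics/z_stop.png

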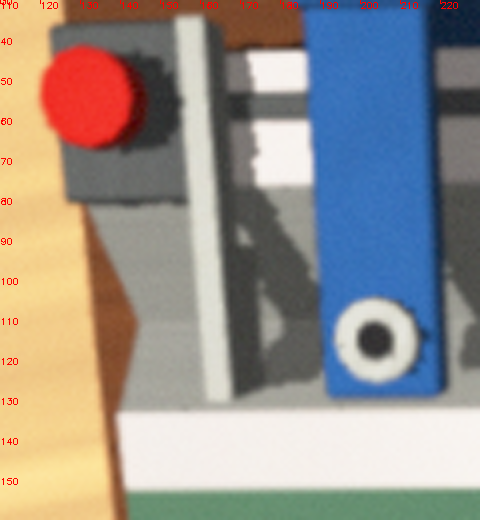

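View pics/z_pole.png

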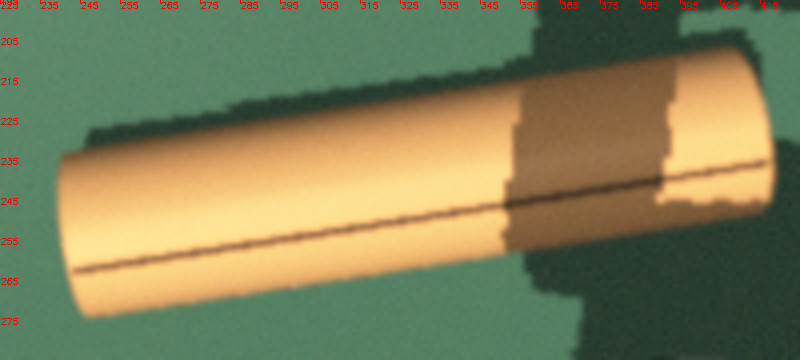

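```bash
python3 - <<'E'
from h import *
p,s=pickle.load(open("d1.pkl","rb"))
C=cloud(p,s)
a=.1535;ex=np.array([np.cos(a),-np.sin(a)]);ey=np.array([np.sin(a),np.cos(a)])
# jaw end corners on z=.036
Q=onplane(p,[(139,135),(141,151),(478,135),(476,150)],.036,s);print("jaw ends",Q@np.r_[ey[0],ey[1],0],Q[:,:2].tolist())
ym=np.mean((Q[:,:2]@ey)); 
O=None
# origin: on line x=.629+.1545y with ey.comp = ym
A=np.array([[1,-.1545],[ey[0],ey[1]]]);O=np.linalg.solve(A,[.629,ym]);print("O",O,ym)
def tj(X): X=np.atleast_2d(X);return np.c_[(X[:,:2]-O)@ex,(X[:,:2]-O)@ey,X[:,2]]
print("plate top z",[tj(C[r,c]).round(4).tolist() for r,c in((60,159),(90,161),(100,162),(120,165))])
zt=np.median([C[r,c,2] for r,c in((60,159),(90,161),(100,162),(120,165))])
print("plate face",tj(onplane(p,[(161.3,34.5),(164.5,80),(168.2,129.5)],zt,s)).round(4))
print("red",tj(onplane(p,[(131.5,53)],.084,s)).round(4),"bush",tj(onplane(p,[(203.8,115)],.101,s)).round(4),"lid",tj(onplane(p,[(182,288)],.082,s)).round(4))
# pole: silhouettes -> tangent planes
d=0.0225
o,_=rays(p,[(0,0)],s)
def sil(px):
    _,r=rays(p,px,s);n=np.cross(r[0],r[1]);return n/np.linalg.norm(n)
n1=sil([(241,233),(405,206.5)]);n2=sil([(248,274),(416,247)])
print("cam",o)
# axis: horizontal direction = intersection of tangent planes
u=np.cross(n1,n2);u/=np.linalg.norm(u);print("dir 3d",u)
# bisect: find axis point at z=.0585 with equal dist
def dist(X,n): return (X-o)@n
yaw=np.arctan2(u[0],u[1]);print("yaw from y",yaw,"rel jig",yaw-a)
# point on axis plane bisector
nb=n1/np.sign(n1[0])-0; m1=n1*np.sign(n1[0]);m2=n2*np.sign(n2[0]); b=m1+m2 ; b/=np.linalg.norm(b)
def ax(px):
    _,r=rays(p,px,s);r=r[0]
    # pt on bisector plane through o with z=.0585 along column px
    k=np.cross(b,np.cross(r,u));  # dir in plane b & plane(r,?)...
    return k
for nm,px in(("L",(240.5,248)),("R",(418,232))):
    P=onplane(p,[px],.0585,s);print(nm,P.round(4),tj(P).round(4))
print("sil dist check")
for x0 in np.arange(-.16,-.08,.005):
    pass
# mid axis: solve X on z=.0585,  b.(X-o)=0, at midpoint along u
M=onplane(p,[(329,240)],.0585,s)[0]
M2=M.copy();w=np.array([u[1],-u[0],0]);w/=np.linalg.norm(w);t=-((M-o)@b)/(w@b);M2=M+t*w
print("mid axis",M2,tj(M2).round(4),"tangent dists",(M2-o)@m1,(M2-o)@m2)
# depth check
m=C[(C[...,2]>.070)&(C[...,2]<.09)];J=tj(m);k=(J[:,0]>-.17)&(J[:,0]<-.05)&(J[:,1]<.09);J=J[k];c=J.mean(0);uu=np.linalg.svd(J[:,:2]-c[:2])[2][0];q=(J[:,:2]-c[:2])@uu
print("depth pole",len(J),c,uu,np.percentile(q,[1,99]),J[:,2].max())
E
```

```text
jaw ends [ 0.21930136  0.21895758 -0.13746435 -0.137737  ] [[0.6243263815100033, 0.12531663743098906], [0.607664181095218, 0.12754669090611434], [0.5713289530836112, -0.22749423492325002], [0.5555268019931376, -0.2253252651528507]]
O [ 0.62053978 -0.05475869] 0.040764396097463115
plate top z [[[0.0477, 0.1421, 0.065]], [[0.0211, 0.1425, 0.0644]], [[0.012, 0.1421, 0.0651]], [[-0.0065, 0.1406, 0.0657]]]
plate face [[ 0.0696  0.1383  0.065 ]
 [ 0.03    0.1383  0.065 ]
 [-0.0155  0.1384  0.065 ]]
red [[0.0527 0.1601 0.084 ]] bush [[1.00e-04 9.62e-02 1.01e-01]] lid [[-0.1776  0.1342  0.082 ]]
cam [ 0.64638108 -0.02603878  0.42303407]
dir 3d [-0.00904567  0.99965696  0.0245793 ]
yaw from y -0.009048528206156647 rel jig -0.16254852820615664
L [[0.4917 0.0395 0.0585]] [[-0.1418  0.0734  0.0585]]
R [[ 0.4809 -0.1511  0.0585]] [[-0.1232 -0.1165  0.0585]]
sil dist check
mid axis [ 0.4865778  -0.05548668  0.0585    ] [[-0.1323 -0.0212  0.0585]] tangent dists -0.022223441214295838 0.022223441214295755
depth pole 5799 [-0.1297881  -0.01818387  0.07715384] [-0.17074159  0.98531584] [-0.08810805  0.0887554 ] 0.08273540934769819
```

```bash
python3 - <<'E'
from h import *
p,s=pickle.load(open("d1.pkl","rb"))
M=np.array(p["mount"]);K=p["intrinsics"]
for sl in((slice(280,350),slice(100,178)),(slice(280,350),slice(382,460))):
    D=p["depth"][sl];v,u=np.mgrid[sl];
    r=cv2.undistortPoints(np.c_[u.ravel(),v.ravel()].astype(float).reshape(-1,1,2),np.array(K),np.array([p["k1"],0,0,0,0.])).reshape(-1,2)
    X=np.c_[r*D.ravel()[:,None],D.ravel(),np.ones(D.size)]@M.T
    X=X[(D.ravel()>.02)&(D.ravel()<.2)][:,:3]
    print(len(X),np.percentile(X,[0,2,50,98,100],axis=0).round(4).tolist())
    for z in np.arange(-.05,.02,.01):
        k=X[abs(X[:,2]-z)<.005]
        if len(k):print(z.round(3),len(k),k.min(0).round(3),k.max(0).round(3))
E
```

```text
3334 [[-0.01, -0.0567, -0.0431], [-0.0068, -0.0557, -0.0385], [0.0098, -0.044, -0.0175], [0.0145, -0.0423, 0.0025], [0.0172, -0.0417, 0.0049]]
-0.04 203 [ 0.013 -0.053 -0.043] [ 0.017 -0.044 -0.035]
-0.03 765 [ 0.004 -0.056 -0.035] [ 0.014 -0.042 -0.025]
-0.02 925 [-0.005 -0.057 -0.025] [ 0.014 -0.042 -0.015]
-0.01 915 [-0.01  -0.057 -0.015] [ 0.014 -0.042 -0.005]
0.0 526 [-0.01  -0.056 -0.005] [ 0.013 -0.042  0.005]
3341 [[-0.0097, 0.0419, -0.0415], [-0.007, 0.0423, -0.0386], [0.0098, 0.0441, -0.0174], [0.0145, 0.0556, 0.0026], [0.016, 0.0567, 0.0052]]
-0.04 210 [ 0.012  0.044 -0.041] [ 0.016  0.054 -0.035]
-0.03 760 [ 0.003  0.042 -0.035] [ 0.014  0.056 -0.025]
-0.02 930 [-0.005  0.042 -0.025] [ 0.013  0.057 -0.015]
-0.01 903 [-0.009  0.042 -0.015] [ 0.014  0.057 -0.005]
0.0 534 [-0.01   0.042 -0.005] [0.013 0.056 0.005]
0.01 4 [-0.004  0.043  0.005] [0.006 0.043 0.005]
```

Emit:
drive_tool(increments=[-15,8,8,-0.03,-35,18,25,-0.08,-58,30,45,-0.13,-80,41,65,-0.16,-100,51,85,-0.16,-112,57,105,-0.16,-117,60,120,-0.16,-117,60,130,-0.16])

```text
t: 3.4
eef_pos: [0.4376, -0.0548, 0.1672]
ee_rot: [-0.0, 1.0, 0.005, -0.001]
ft_force: [0.4, -1.0, 0.3]
width: 0.0855
```

Emit:
drive_tool(increments=[0,0,20,0,0,0,45,0,0,0,70,0,0,0,90,0,0,0,105,0,0,0,113,0,0,0,116,0,0,0,116,0])

```text
t: 4.2
eef_pos: [0.439, -0.0548, 0.0525]
ee_rot: [0.0, 1.0, 0.005, 0.0]
ft_force: [0.1, -1.0, -0.1]
width: 0.0852
```

```bash
python3 - <<'E'
from plant import *
import cv2,pickle
s=observe();print(s["t"],s["eef_pos"],s["ee_rot"],s["ft_force"])
p=snapshot("wrist");cv2.imwrite("pics/wrist2.png",p["color"])
pickle.dump((p,s),open("d2.pkl","wb"))
E
```

```text
4.2 [ 0.43896619 -0.05483849  0.05252533] [5.29600710e-05 9.99987548e-01 4.98649258e-03 1.90792030e-04] [ 0.1170245  -1.00845286 -0.05765601]
```

View pics/wrist2.png

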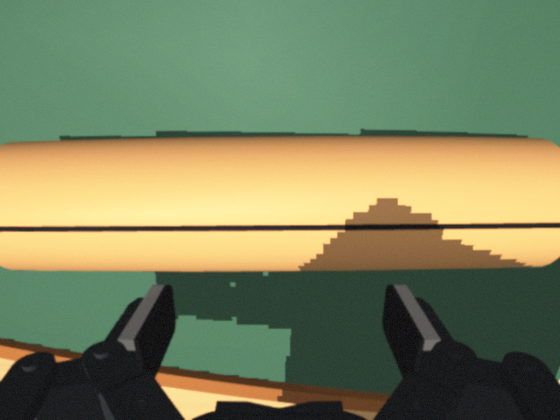

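The pole is parallel to the fingers (edge at row 270 in both halves) and well centred. I'll push gently and check that it really rolls.

Emit:
drive_tool(increments=[5,0,0,0,10,0,0,0,15,0,0,0,19,0,0,0,23,0,0,0,27,0,0,0,31,0,0,0,35,0,0,0])

```text
t: 5.05
eef_pos: [0.4738, -0.0544, 0.0522]
ee_rot: [-0.0, 1.0, 0.005, -0.0]
ft_force: [-0.6, 0.6, -0.2]
width: 0.0856
```

```bash
python3 - <<'E'
from plant import *
import cv2,pickle
s=observe();print(s["t"],s["eef_pos"],s["ee_rot"],s["ft_force"])
p=snapshot("wrist");cv2.imwrite("pics/wrist3.png",p["color"])
E
```

```text
5.05 [ 0.47380704 -0.054428    0.05223884] [-2.24733587e-05  9.99988010e-01  4.89652253e-03 -6.25681265e-05] [-0.60999638  0.57840168 -0.17207933]
```

View pics/wrist3.png

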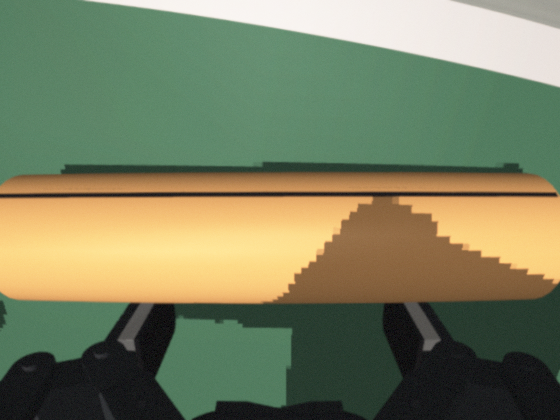

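The pencil line has moved forward from row 227 to 193, so the pole is rolling, and it stays parallel to the fingers. I'll keep pushing and turn gradually into line with the V.

Emit:
drive_tool(increments=[5,0,0,0.01,10,0,0,0.02,15,0,0,0.03,20,0,0,0.04,25,0,0,0.055,30,0,0,0.07,34,0,0,0.085,38,0,0,0.1])

```text
t: 5.9
eef_pos: [0.5119, -0.0541, 0.0523]
ee_rot: [-0.0, 0.999, -0.046, -0.0]
ft_force: [-0.3, -0.0, -0.1]
width: 0.0855
```

```bash
python3 - <<'E'
from plant import *
import cv2,pickle
s=observe();print(s["t"],s["eef_pos"],s["ee_rot"],s["ft_force"])
p=snapshot("wrist");cv2.imwrite("pics/wrist4.png",p["color"])
p=snapshot("scene");cv2.imwrite("pics/scene4.png",cv2.resize(p["color"][180:340,150:350],None,fx=4,fy=3.75))
E
```

```text
5.9 [ 0.51186846 -0.0540728   0.05227431] [-7.85475930e-06  9.98954775e-01 -4.57094783e-02 -2.41423053e-05] [-0.32685579 -0.02359378 -0.08367683]
```

View pics/wrist4.png

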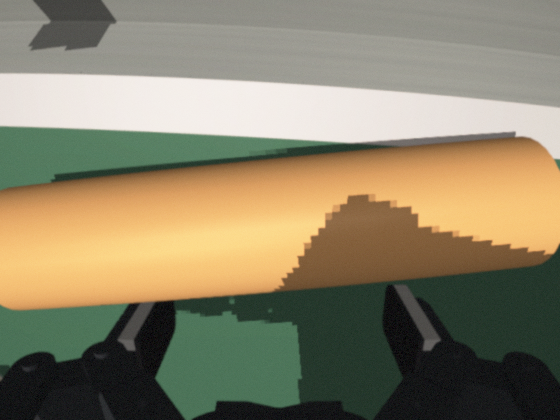

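View pics/scene4.png

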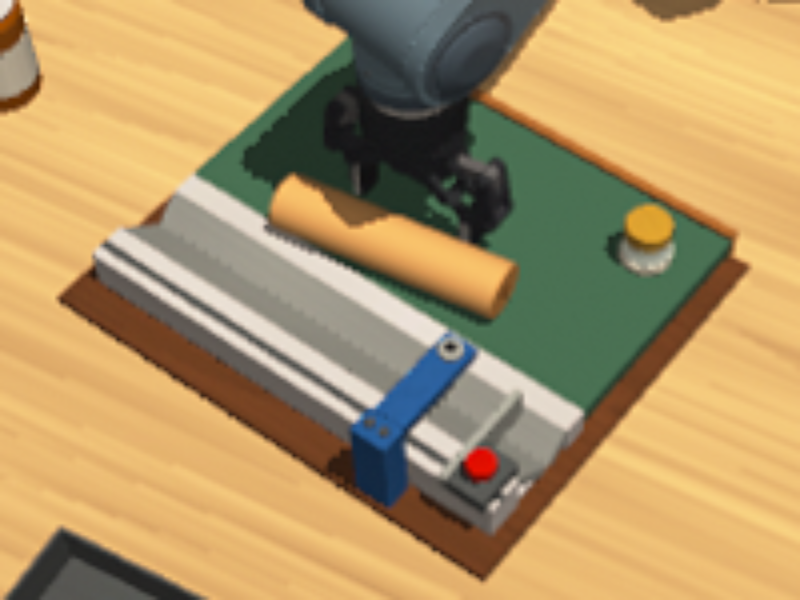

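The pole hasn't yawed with the tool, so its right (−y) end now leads. Before deciding how to bring it in, I'll measure its pose.

```bash
cat >> h.py <<'E'
a=.1535;ex=np.array([np.cos(a),-np.sin(a)]);ey=np.array([np.sin(a),np.cos(a)]);O=np.array([.6205,-.0548])
def tj(X): X=np.atleast_2d(X);return np.c_[(X[:,:2]-O)@ex,(X[:,:2]-O)@ey,X[:,2]]
def pole(p):
    C=cloud(p);h,s_,v=cv2.split(cv2.cvtColor(p["color"],cv2.COLOR_BGR2HSV))
    J=tj(C.reshape(-1,3)).reshape(C.shape)
    m=(h>7)&(h<20)&(s_>90)&(v>70)&(J[...,0]>-.2)&(J[...,0]<.03)&(J[...,1]>-.16)&(J[...,1]<.16)&(J[...,2]>.045)&(J[...,2]<.09)
    n,l,st,ce=cv2.connectedComponentsWithStats(m.astype(np.uint8));i=1+st[1:,4].argmax();X=J[l==i]
    # fit cylinder radius 22.5 axis line (robust)
    from scipy.optimize import least_squares
    c=np.median(X,0)
    def f(q):
        d=np.array([q[0],1,q[1]]);d/=np.linalg.norm(d);w=X-np.array([q[2],0,q[3]]);
        return np.linalg.norm(np.cross(w,d),axis=1)-.0225
    r=least_squares(f,[0,0,c[0],c[2]-.02],loss="soft_l1",f_scale=.001)
    q=r.x;y=np.percentile(X[:,1],[.5,99.5])
    return dict(n=len(X),slope=q[0],tip=q[1],x_ends=(q[2]+q[0]*y).round(4),z_ends=(q[3]+q[1]*y).round(4),y=y.round(4),rms=np.median(abs(r.fun)).round(4))
E
python3 - <<'E'
from h import *
from plant import *
d=pickle.load(open("d0.pkl","rb"))
for n in("scene","side"):
    print(n,pole(d[n]));print(pole(snapshot(n)))
print(observe()["t"])
E
```

```text
scene {'n': 935, 'slope': np.float64(-0.17530893002118864), 'tip': np.float64(0.0001201238015743291), 'x_ends': array([-0.1188, -0.1504]), 'z_ends': array([0.0568, 0.0569]), 'y': array([-0.1049,  0.0751]), 'rms': np.float64(0.0014)}
{'n': 983, 'slope': np.float64(-0.1632124817789485), 'tip': np.float64(0.001239723201712049), 'x_ends': array([-0.0512, -0.0805]), 'z_ends': array([0.0564, 0.0566]), 'y': array([-0.0931,  0.0863]), 'rms': np.float64(0.0014)}
side {'n': 437, 'slope': np.float64(-0.1706263891324246), 'tip': np.float64(0.005211308253400806), 'x_ends': array([-0.1191, -0.1579]), 'z_ends': array([0.0578, 0.0589]), 'y': array([-0.1055,  0.1221]), 'rms': np.float64(0.0013)}
{'n': 284, 'slope': np.float64(-0.1649690692570444), 'tip': np.float64(-0.004932765027719631), 'x_ends': array([-0.0504, -0.0795]), 'z_ends': array([0.0589, 0.058 ]), 'y': array([-0.0881,  0.0881]), 'rms': np.float64(0.0014)}
6.1
```

Emit:
drive_tool(increments=[-4,-8,0,0.02,-5,-17,0,0.04,-4,-25,0,0.06,0,-26,0,0.06,4,-25,0,0.06,9,-25,0,0.06,14,-24,0,0.06,19,-24,0,0.06])

```text
t: 6.9
eef_pos: [0.5332, -0.0323, 0.0523]
ee_rot: [0.0, 0.997, -0.075, 0.0]
ft_force: [-0.0, -0.2, -0.1]
width: 0.0854
```

```bash
python3 - <<'E'
from h import *
from plant import *
s=observe();print(s["t"],tj(s["eef_pos"]),s["ee_rot"],s["ft_force"])
for n in("scene","side"):
    p=snapshot(n);print(pole(p))
E
```

```text
6.9 [[-0.08974829  0.00884622  0.05231481]] [ 3.30820104e-05  9.97166178e-01 -7.52303485e-02  8.39533577e-05] [-0.02326534 -0.23697299 -0.05551662]
{'n': 988, 'slope': np.float64(-0.15707293143317114), 'tip': np.float64(0.002035687306467344), 'x_ends': array([-0.0323, -0.0604]), 'z_ends': array([0.0566, 0.057 ]), 'y': array([-0.0899,  0.0888]), 'rms': np.float64(0.0014)}
{'n': 192, 'slope': np.float64(-0.12987419589091878), 'tip': np.float64(-0.041389654346511776), 'x_ends': array([-0.0449, -0.0581]), 'z_ends': array([0.0609, 0.0567]), 'y': array([-0.0088,  0.0922]), 'rms': np.float64(0.0022)}
```

Emit:
drive_tool(increments=[4,0,0,0,8,0,0,0,12,0,0,0,16,0,0,0,20,0,0,0,24,0,0,0,27,0,0,0,29,0,0,0])

```text
t: 7.8
eef_pos: [0.5616, -0.0363, 0.0523]
ee_rot: [0.0, 0.997, -0.075, 0.0]
ft_force: [0.0, 0.5, -0.2]
width: 0.0852
```

```bash
python3 - <<'E'
from h import *
from plant import *
s=observe();print(s["t"],tj(s["eef_pos"]),s["ee_rot"],s["ft_force"])
for n in("scene","side"):
    p=snapshot(n);print(pole(p))
    cv2.imwrite(f"pics/{n}6.png",cv2.resize(p["color"][180:340,150:350] if n=="scene" else p["color"][150:260,180:340],None,fx=4,fy=3.75))
E
```

```text
7.8 [[-0.06104017  0.00927556  0.0522904 ]] [ 1.43093614e-05  9.97180360e-01 -7.50421607e-02  5.25209027e-05] [ 0.02795547  0.51147935 -0.1941151 ]
{'n': 842, 'slope': np.float64(-0.07192772315290327), 'tip': np.float64(0.0420228471540905), 'x_ends': array([ 0.0023, -0.0094]), 'z_ends': array([0.0459, 0.0528]), 'y': array([-0.0872,  0.0755]), 'rms': np.float64(0.0012)}
{'n': 193, 'slope': np.float64(-0.03925074351426785), 'tip': np.float64(-0.026174049629286922), 'x_ends': array([ 0.0017, -0.0028]), 'z_ends': array([0.0467, 0.0437]), 'y': array([-0.0182,  0.0979]), 'rms': np.float64(0.0013)}
```

View pics/scene6.png

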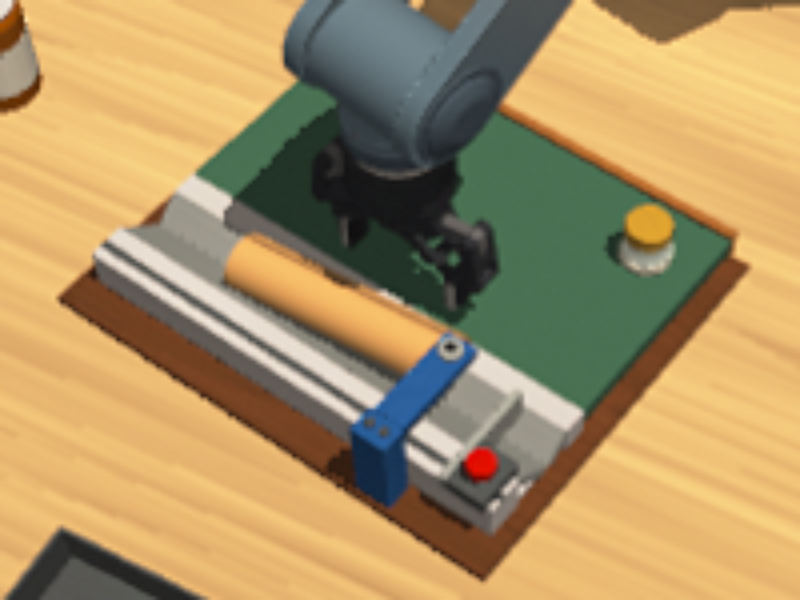

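The pole is dropping into the V: the scene and side fits, 0.05 s apart, show it settling. I'll back off, raise and shut the fingers, then go behind the −y end.

Emit:
drive_tool(increments=[-8,0,-5,0,-18,0,-20,0,-20,15,-45,0,-15,40,-65,0,0,70,-70,0,20,100,-70,0,45,125,-70,0,61,136,-70,0], fingers=1, squeeze=20)

```text
t: 8.7
eef_pos: [0.6016, -0.1821, 0.123]
ee_rot: [0.0, 0.997, -0.076, 0.001]
ft_force: [-0.2, 0.7, -0.0]
width: -0.0
```

```bash
python3 - <<'E'
from h import *
from plant import *
s=observe();print(s["t"],tj(s["eef_pos"]),s["ee_rot"],s["width"])
for n in("scene","side"):
    p=snapshot(n);print(pole(p))
    cv2.imwrite(f"pics/{n}7.png",cv2.resize(p["color"][180:340,150:350] if n=="scene" else p["color"][150:260,180:340],None,fx=4,fy=3.75))
s=observe();p=snapshot("wrist");cv2.imwrite("pics/wrist7.png",p["color"]);pickle.dump((p,s),open("d7.pkl","wb"))
E
```

```text
8.7 [[ 0.00083243 -0.12871867  0.12304322]] [ 3.88082006e-04  9.97106772e-01 -7.60109493e-02  5.19707077e-04] -3.269980051658372e-05
{'n': 739, 'slope': np.float64(-0.003482890293422169), 'tip': np.float64(-0.0010987545930666023), 'x_ends': array([-0.0002, -0.0007]), 'z_ends': array([0.0442, 0.0441]), 'y': array([-0.0863,  0.0726]), 'rms': np.float64(0.0014)}
{'n': 375, 'slope': np.float64(-0.013828279852331607), 'tip': np.float64(-0.02079753351110123), 'x_ends': array([ 0.0007, -0.0018]), 'z_ends': array([0.0474, 0.0436]), 'y': array([-0.088 ,  0.0955]), 'rms': np.float64(0.0014)}
```

View pics/scene7.png

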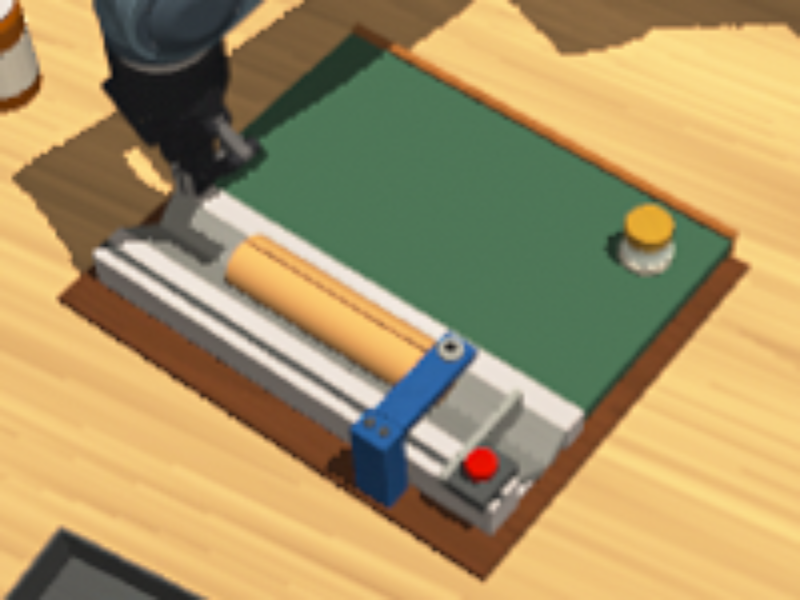

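View pics/wrist7.png

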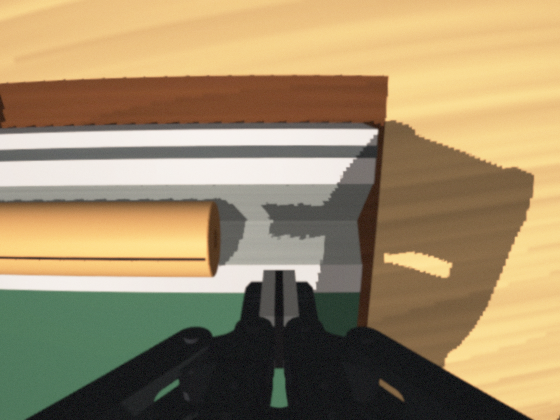

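The pole is seated in the V and both cameras agree. The wrist view shows its −y end at column 217, rows 203–277, with the shut fingers at column 280 to its right.

```bash
python3 - <<'E'
from h import *
p,s=pickle.load(open("d7.pkl","rb"))
print(tj(s["eef_pos"]))
print("Vbottom",tj(onplane(p,[(290,220.5),(340,220)],.014,s)).round(4))
print("vedge",tj(onplane(p,[(290,264.5)],.036,s)).round(4))
print("pole end top",tj(onplane(p,[(212,240)],.068,s)).round(4), "end face col 217", tj(onplane(p,[(218,240)],.0458,s)).round(4))
print("jaw end",tj(onplane(p,[(361,280)],.036,s)).round(4))
E
```

```text
[[ 0.00105155 -0.12812094  0.12292068]]
Vbottom [[ 0.0012 -0.1356  0.014 ]
 [ 0.0015 -0.1692  0.014 ]]
vedge [[-0.0205 -0.1352  0.036 ]]
pole end top [[ 0.0097 -0.093   0.068 ]] end face col 217 [[ 0.0004 -0.0922  0.0458]]
jaw end [[-0.0318 -0.1813  0.036 ]]
```

Emit:
drive_tool(increments=[0,0,10,0,0,0,25,0,0,0,40,0,0,0,52,0,0,0,60,0,0,0,65,0,0,0,66,0,0,0,66,0])

```text
t: 9.65
eef_pos: [0.6015, -0.18, 0.0565]
ee_rot: [0.0, 0.997, -0.075, 0.0]
ft_force: [1.1, -0.1, 0.2]
width: -0.0001
```

Emit:
drive_tool(increments=[0,-4,0,0,0,-10,0,0,0,-16,0,0,0,-20,0,0,0,-24,0,0,0,-28,0,0,0,-32,0,0,0,-36,0,0])

```text
t: 10.45
eef_pos: [0.6067, -0.1442, 0.0564]
ee_rot: [0.0, 0.997, -0.075, 0.0]
ft_force: [-0.3, -0.9, 1.1]
width: -0.0001
```

```bash
python3 - <<'E'
from h import *
from plant import *
s=observe();print(s["t"],tj(s["eef_pos"]),s["ee_rot"],s["ft_force"])
for n in("scene","side"):
    p=snapshot(n);print(pole(p))
    cv2.imwrite(f"pics/{n}8.png",cv2.resize(p["color"][180:340,150:350] if n=="scene" else p["color"][150:260,180:340],None,fx=4,fy=3.75))
s=observe();p=snapshot("wrist");cv2.imwrite("pics/wrist8.png",p["color"]);pickle.dump((p,s),open("d8.pkl","wb"))
E
```

```text
10.45 [[ 5.07742008e-05 -9.04218768e-02  5.64008962e-02]] [ 1.76746034e-04  9.97178431e-01 -7.50675729e-02  7.58412629e-05] [-0.33308766 -0.89244852  1.07032277]
{'n': 698, 'slope': np.float64(-0.004617409536820346), 'tip': np.float64(-0.002132214438828553), 'x_ends': array([-0.    , -0.0007]), 'z_ends': array([0.0445, 0.0441]), 'y': array([-0.0754,  0.0724]), 'rms': np.float64(0.0013)}
{'n': 391, 'slope': np.float64(-0.009833877670926616), 'tip': np.float64(-0.00824932704208492), 'x_ends': array([ 0.0002, -0.0016]), 'z_ends': array([0.0459, 0.0443]), 'y': array([-0.0755,  0.1092]), 'rms': np.float64(0.0016)}
```

View pics/wrist8.png

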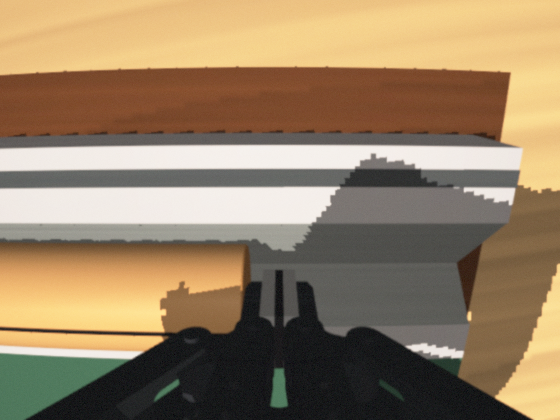

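View pics/side8.png

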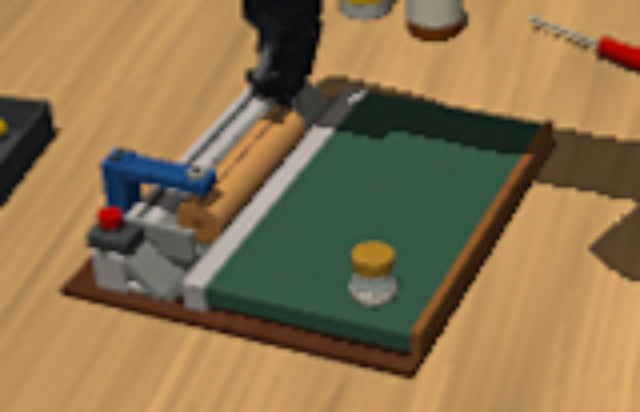

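It is pushing lengthways at about 1 N. I estimate some 34 mm still to go.

Emit:
drive_tool(increments=[0,-4,0,0,0,-8,0,0,0,-12,0,0,0,-16,0,0,0,-19,0,0,0,-22,0,0,0,-24,0,0,0,-25,0,0])

```text
t: 11.4
eef_pos: [0.6104, -0.1193, 0.0563]
ee_rot: [-0.0, 0.997, -0.075, -0.0]
ft_force: [-0.1, -0.5, -0.0]
width: 0.0003
```

```bash
python3 - <<'E'
from h import *
from plant import *
s=observe();print(s["t"],tj(s["eef_pos"]),s["ft_force"])
for n in("scene","side"):
    p=snapshot(n);print(pole(p));pickle.dump(p,open(f"{n}9.pkl","wb"))
    cv2.imwrite(f"pics/{n}9.png",cv2.resize(p["color"][230:330,220:320] if n=="scene" else p["color"][180:250,190:290],None,fx=6,fy=6,interpolation=cv2.INTER_CUBIC))
E
```

```text
11.4 [[-0.00017368 -0.06525346  0.05625334]] [-0.12036486 -0.54438407 -0.03439292]
{'n': 582, 'slope': np.float64(-0.002665790407198561), 'tip': np.float64(0.002062317212382089), 'x_ends': array([-0.0004, -0.0007]), 'z_ends': array([0.044 , 0.0442]), 'y': array([-0.0491,  0.0733]), 'rms': np.float64(0.0013)}
{'n': 368, 'slope': np.float64(-0.0019220283561178857), 'tip': np.float64(0.0009994426819464886), 'x_ends': array([-0.0003, -0.0006]), 'z_ends': array([0.0455, 0.0457]), 'y': array([-0.0496,  0.134 ]), 'rms': np.float64(0.0013)}
```

View pics/scene9.png

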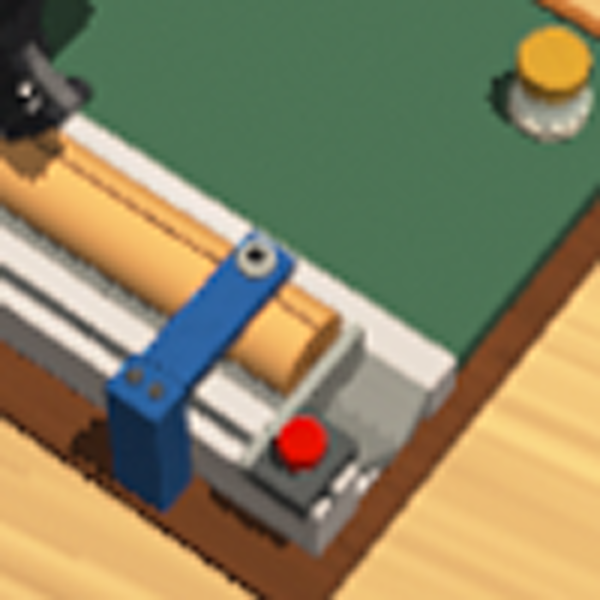

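View pics/side9.png

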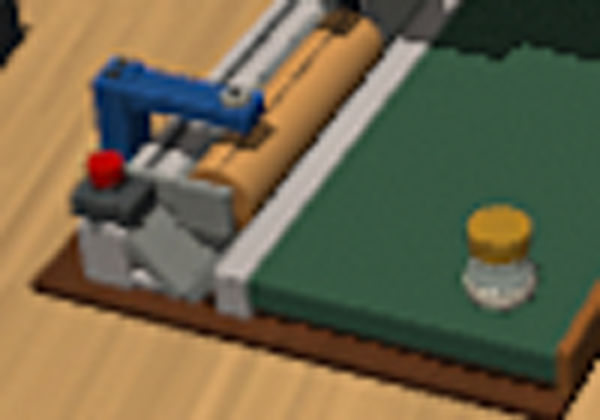

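Emit:
drive_tool(increments=[0,-1,0,0,0,-2,0,0,0,-3,0,0,0,-4,0,0,0,-5,0,0,0,-5.5,0,0,0,-6,0,0,0,-6,0,0])

```text
t: 12.3
eef_pos: [0.6113, -0.1135, 0.0563]
ee_rot: [-0.0, 0.997, -0.075, 0.0]
ft_force: [-1.0, -0.3, -0.9]
width: -0.0001
```

Emit:
drive_tool(increments=[0,-0.3,0,0,0,-0.6,0,0,0,-0.9,0,0,0,-1.2,0,0,0,-1.2,0,0,0,-1.2,0,0,0,-1.2,0,0,0,-1.2,0,0])

```text
t: 13.1
eef_pos: [0.6114, -0.1123, 0.0563]
ee_rot: [-0.0, 0.997, -0.075, -0.0]
ft_force: [0.6, -0.5, -0.8]
width: -0.0001
```

Emit:
drive_tool(increments=[0,-0.2,0,0,0,-0.4,0,0,0,-0.6,0,0,0,-0.8,0,0,0,-1,0,0,0,-1,0,0,0,-1,0,0,0,-1,0,0])

```text
t: 13.9
eef_pos: [0.6116, -0.1114, 0.0563]
ee_rot: [-0.0, 0.997, -0.075, -0.0]
ft_force: [-0.5, -0.9, -0.2]
width: 0.0001
```

```bash
python3 - <<'E'
from h import *
from plant import *
s=observe();print(s["t"],tj(s["eef_pos"]),s["ft_force"])
for n in("scene","side"):
    p=snapshot(n);print(pole(p))
    cv2.imwrite(f"pics/{n}10.png",cv2.resize(p["color"][260:320,250:310] if n=="scene" else p["color"][190:230,200:250],None,fx=10,fy=10,interpolation=cv2.INTER_CUBIC))
E
```

```text
13.9 [[-0.00017428 -0.05725942  0.056266  ]] [-0.45007105 -0.85153005 -0.16562721]
{'n': 551, 'slope': np.float64(0.0019698532192621264), 'tip': np.float64(-0.007109345095899649), 'x_ends': array([-0.0008, -0.0006]), 'z_ends': array([0.0447, 0.0438]), 'y': array([-0.0431,  0.0725]), 'rms': np.float64(0.0013)}
{'n': 360, 'slope': np.float64(0.0009222007758581863), 'tip': np.float64(0.003552214457320069), 'x_ends': array([-0.0006, -0.0004]), 'z_ends': array([0.0455, 0.0462]), 'y': array([-0.0401,  0.1408]), 'rms': np.float64(0.0013)}
```

View pics/scene10.png

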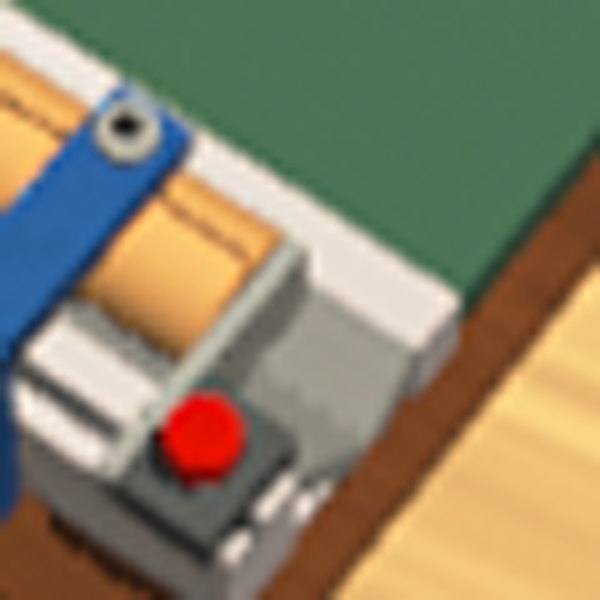

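View pics/side10.png

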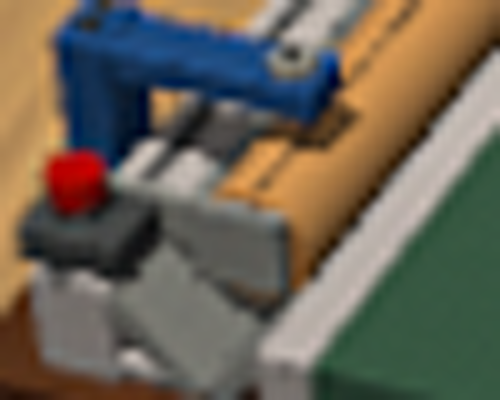

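Almost touching, with no contact force yet. I'll go on in 0.8 mm steps and watch the force.

Emit:
drive_tool(increments=[0,-0.2,0,0,0,-0.4,0,0,0,-0.6,0,0,0,-0.8,0,0,0,-0.8,0,0,0,-0.8,0,0,0,-0.8,0,0,0,-0.8,0,0])

```text
t: 14.8
eef_pos: [0.6117, -0.1106, 0.0563]
ee_rot: [-0.0, 0.997, -0.075, -0.0]
ft_force: [-0.8, -0.9, -1.1]
width: -0.0002
```

Emit:
drive_tool(increments=[0,-0.2,0,0,0,-0.4,0,0,0,-0.6,0,0,0,-0.8,0,0,0,-0.8,0,0,0,-0.8,0,0,0,-0.8,0,0,0,-0.8,0,0])

```text
t: 15.6
eef_pos: [0.6118, -0.1098, 0.0563]
ee_rot: [-0.0, 0.997, -0.075, -0.0]
ft_force: [-0.9, -0.1, -1.0]
width: 0.0001
```

Emit:
drive_tool(increments=[0,-0.2,0,0,0,-0.4,0,0,0,-0.6,0,0,0,-0.8,0,0,0,-0.8,0,0,0,-0.8,0,0,0,-0.8,0,0,0,-0.8,0,0])

```text
t: 16.4
eef_pos: [0.6119, -0.109, 0.0563]
ee_rot: [-0.0, 0.997, -0.075, -0.0]
ft_force: [-0.2, -0.5, -0.7]
width: -0.0002
```

Emit:
drive_tool(increments=[0,-0.2,0,0,0,-0.4,0,0,0,-0.6,0,0,0,-0.6,0,0,0,-0.6,0,0,0,-0.6,0,0,0,-0.6,0,0,0,-0.6,0,0])

```text
t: 17.2
eef_pos: [0.612, -0.1088, 0.0563]
ee_rot: [0.0, 0.997, -0.075, 0.0]
ft_force: [-1.4, -5.0, -1.6]
width: 0.0
```

```bash
python3 - <<'E'
from h import *
from plant import *
s=observe();print(s["t"],tj(s["eef_pos"]),s["ft_force"])
d=pickle.load(open("d0.pkl","rb"))
for n in("scene","side"):
    p=snapshot(n);print(pole(p))
    # red knob centroid shift vs start
    for q in(d[n],p):
        hs=cv2.cvtColor(q["color"],cv2.COLOR_BGR2HSV);r=(slice(285,320),slice(250,290)) if n=="scene" else (slice(195,225),slice(195,220))
        m=((hs[...,0]<6)|(hs[...,0]>174))&(hs[...,1]>170);yy,xx=np.nonzero(m[r]);print(n,"knob",xx.mean().round(2),yy.mean().round(2),len(xx))
    cv2.imwrite(f"pics/{n}11.png",cv2.resize(p["color"][260:320,250:310] if n=="scene" else p["color"][190:230,200:250],None,fx=10,fy=10,interpolation=cv2.INTER_CUBIC))
E
```

```text
17.2 [[-0.00012762 -0.05463137  0.05633393]] [-1.42667991 -4.97065265 -1.57194725]
{'n': 545, 'slope': np.float64(-0.00441519724871327), 'tip': np.float64(-0.0031736282060411234), 'x_ends': array([-0.0004, -0.0009]), 'z_ends': array([0.0444, 0.0441]), 'y': array([-0.0394,  0.0721]), 'rms': np.float64(0.0014)}
scene knob 19.72 18.48 54
scene knob 19.72 18.48 54
{'n': 359, 'slope': np.float64(-0.002914701162790482), 'tip': np.float64(0.0008054432784607619), 'x_ends': array([-0.0001, -0.0006]), 'z_ends': array([0.0459, 0.046 ]), 'y': array([-0.0389,  0.1408]), 'rms': np.float64(0.0013)}
side knob 12.1 12.72 29
side knob 12.18 12.64 28
```

View pics/scene11.png

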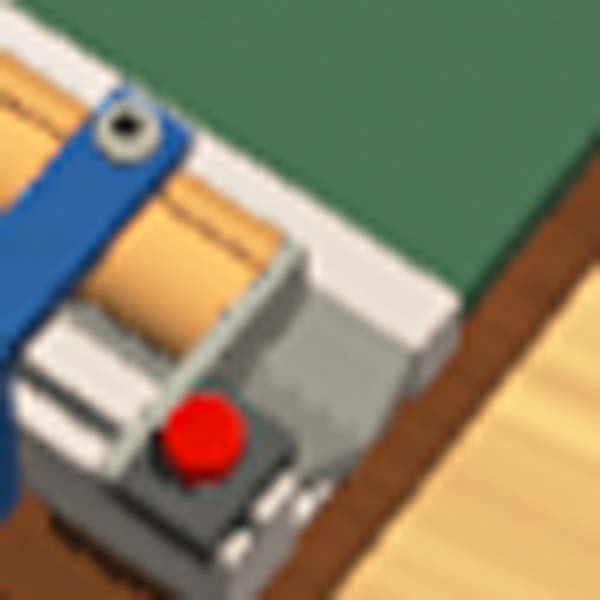

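Contact: −5 N, and only 0.2 of the 0.6 mm commanded was covered. The stop hasn't moved. One more small step will confirm it's firm.

Emit:
drive_tool(increments=[0,-0.2,0,0,0,-0.4,0,0,0,-0.4,0,0,0,-0.4,0,0,0,-0.4,0,0,0,-0.4,0,0,0,-0.4,0,0,0,-0.4,0,0])

```text
t: 18.1
eef_pos: [0.6121, -0.1087, 0.0564]
ee_rot: [0.001, 0.997, -0.075, 0.0]
ft_force: [-0.5, -6.8, -1.0]
width: -0.0001
```

Firmly stopped. Backing away along −y, then up.

Emit:
drive_tool(increments=[0,2,0,0,0,7,0,0,0,15,0,0,0,25,-5,0,0,35,-25,0,0,40,-60,0,0,40,-95,0,0,40,-120,0])

```text
t: 18.9
eef_pos: [0.6068, -0.1488, 0.1795]
ee_rot: [0.0, 0.997, -0.075, 0.002]
ft_force: [0.5, 0.3, 0.3]
width: 0.0002
```

```bash
python3 - <<'E'
from h import *
from plant import *
s=observe();print(s["t"],tj(s["eef_pos"]),s["ft_force"])
d=pickle.load(open("d0.pkl","rb"))
for n in("scene","side"):
    p=snapshot(n);print(pole(p))
    for q in(d[n],p):
        hs=cv2.cvtColor(q["color"],cv2.COLOR_BGR2HSV);r=(slice(285,320),slice(250,290)) if n=="scene" else (slice(195,225),slice(195,220))
        m=((hs[...,0]<6)|(hs[...,0]>174))&(hs[...,1]>170);yy,xx=np.nonzero(m[r]);print(n,"knob",xx.mean().round(2),yy.mean().round(2),len(xx))
    cv2.imwrite(f"pics/{n}12.png",cv2.resize(p["color"][260:320,250:310],None,fx=10,fy=10,interpolation=cv2.INTER_CUBIC) if n=="scene" else p["color"])
E
```

```text
18.9 [[ 0.00085882 -0.09498188  0.17953993]] [0.47202029 0.32586088 0.2560494 ]
{'n': 524, 'slope': np.float64(-0.006180214640866657), 'tip': np.float64(0.004711116371416982), 'x_ends': array([-0.    , -0.0007]), 'z_ends': array([0.0441, 0.0447]), 'y': array([-0.0385,  0.0733]), 'rms': np.float64(0.0013)}
scene knob 19.72 18.48 54
scene knob 19.72 18.48 54
{'n': 361, 'slope': np.float64(-0.0006608331449461056), 'tip': np.float64(0.004855505231979874), 'x_ends': array([-0.0004, -0.0006]), 'z_ends': array([0.0452, 0.046 ]), 'y': array([-0.0392,  0.1423]), 'rms': np.float64(0.0013)}
side knob 12.1 12.72 29
side knob 12.1 12.72 29
```

View pics/scene12.png

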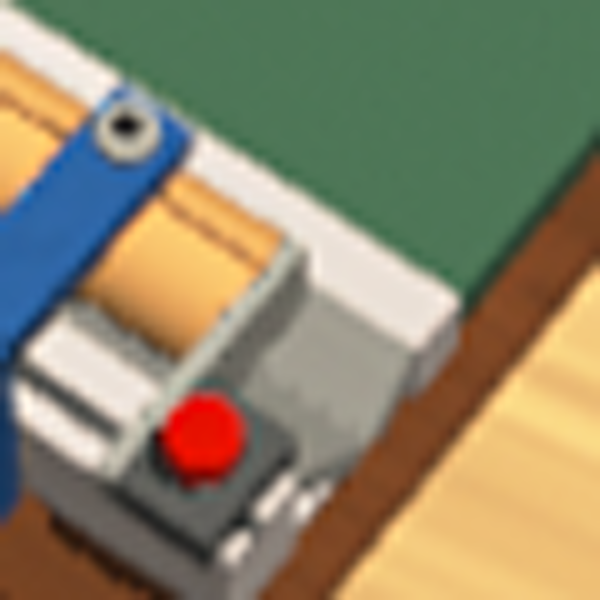

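View pics/side12.png

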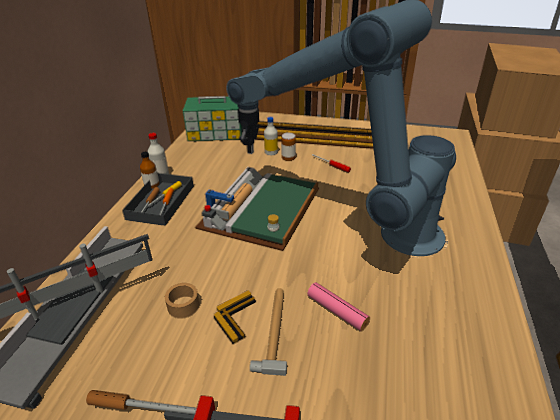

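The pole lies against the stop with no visible gap, the knob pixels are unchanged, the bystanders are in place and the arm is clear. I'll let the arm settle, then hand in.

Emit:
drive_tool(increments=[0,0,0,0,0,0,0,0,0,0,0,0,0,0,0,0,0,0,0,0,0,0,0,0,0,0,0,0,0,0,0,0])

```text
t: 19.8
eef_pos: [0.6062, -0.1476, 0.1763]
ee_rot: [-0.0, 0.997, -0.075, 0.0]
ft_force: [-0.9, -0.0, -0.6]
width: -0.0
```

```bash
python3 - <<'E'
from plant import *
print(sign_off())
E
```

```text
the job is handed in; nothing more can be done
None
```

The pole lies in the V with its end against the stop. I handed the job in at about 20 s of the 51 s allowed; sign-off gave no verdict.

**What I did:**
- **Rolling:** I rolled the pole over the feed table with the fronts of the open fingers. From how far it travelled, it had turned about 2.9 rad by the time its middle was 65 mm short of the V.
- **Dropping in:** The pole kept its 0.16 rad yaw instead of turning with the tool, so it went into the V with one end first. It then lined itself up.
- **Pushing to the stop:** I pushed the end face with shut fingers in small steps until the force rose to about 7 N and the tool stopped moving. The stop slips at some 80 N.

**Last checks:**
- **Seating:** In both cameras the pole's axis is within about 1 mm across the V, at most 0.006 rad off its direction, and within 1–2 mm of seat height.
- **Stop:** No gap shows between the pole and the plate. The stop's red knob is on the same pixels as at the start, so the stop has not shifted.
- **Bench:** By eye, no bystander has moved, and the arm is clear of everything.

**Disagreements:** The stop was met about 2 mm farther along than I first measured. In the scene camera the fitted height reads 1–2 mm low, as it did for the pole on the table. The scene fit also can't reach the stop end because the blue arm hides it, so the contact rests on the force, the side view and the absence of a gap.

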